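# Close the hardware tins at a leather bench

## Task

The bench is about to be swept of leather dust: close the four open hardware tins by putting each lid on the tin it fits, the three round ones by size and the rectangular one, so that every lid sits down flat on its tin's rim all round. Leave the tins, the roll of tape and the spool of thread standing where they are.

Things in the scene. Friction and masses are not known exactly. Their poses are not given: they have to be found in the camera images.
- tin_small: The small one of the three round open aluminium tins, 48 mm across outside, 42 mm inside, 36 mm tall, with brass eyelets in it up to about 16 mm below the rim, standing loose on the bench. Origin: centre of its underside, z up. Filled it weighs about 0.35 kg, more or less.
- lid_small_mid (a point): The small of the three round lids: flange disc 54 mm across, plug below it tapering from 36 to 22 mm, on top a beech knob 21 mm across. Aluminium, about 50 g; lies loose on its plug, handle up; 45 mm tall (plug 12, flange 3, handle 30). Point: its centre, 22.5 mm above its underside; flange's top 7.5 mm below it, flange's underside (on the rim when home) 10.5 mm below it. Fits at any yaw.
- tin_medium: The medium one of the three round open aluminium tins, 64 mm across outside, 58 mm inside, 41 mm tall, with copper rivets in it up to about 16 mm below the rim, standing loose on the bench. Origin: centre of its underside, z up. Filled it weighs about 0.5 kg, more or less.
- lid_medium_mid (a point): The medium of the three round lids: flange disc 70 mm across, plug below it tapering from 52 to 38 mm, on top a beech knob 21 mm across. Aluminium, about 70 g; lies loose on its plug, handle up; 45 mm tall (plug 12, flange 3, handle 30). Point: its centre, 22.5 mm above its underside; flange's top 7.5 mm below it, flange's underside (on the rim when home) 10.5 mm below it. Fits at any yaw.
- tin_large: The large one of the three round open aluminium tins, 82 mm across outside, 76 mm inside, 46 mm tall, with steel buckles in it up to about 16 mm below the rim, standing loose on the bench. Origin: centre of its underside, z up. Filled it weighs about 0.7 kg, more or less.
- lid_large_mid (a point): The large of the three round lids: flange disc 88 mm across, plug below it tapering from 70 to 56 mm, on top a beech knob 21 mm across. Aluminium, about 100 g; lies loose on its plug, handle up; 45 mm tall (plug 12, flange 3, handle 30). Point: its centre, 22.5 mm above its underside; flange's top 7.5 mm below it, flange's underside (on the rim when home) 10.5 mm below it. Fits at any yaw.
- tin_oblong: Rectangular open aluminium tin, 84 mm (its x) by 60 mm (its y) outside, 78 by 54 mm inside, 40 mm tall, with steel snap caps in it up to about 16 mm below the rim, standing loose on the bench. Origin: centre of its underside, z up. Filled it weighs about 0.5 kg, more or less.
- lid_oblong_mid (a point): Lid of the rectangular tin: flange plate 90 (its x) by 66 mm, plug below it tapering from 72x48 to 58x34 mm, on top a beech bar handle 50 mm long (along its x), 16 wide. Aluminium, about 80 g; lies loose on its plug, handle up; 45 mm tall (plug 12, flange 3, handle 30). Point: its centre, 22.5 mm above its underside; flange's top 7.5 mm below it, flange's underside (on the rim when home) 10.5 mm below it. Fits either way round, long side along long side.
- tape_roll: Bystander: roll of cream masking tape lying flat, 84 mm across with a 64 mm hole, 19 mm tall. Origin: centre of its underside.
- thread_spool: Bystander: upright spool of white thread with yellow ends, 42 mm across, 61 mm tall. Origin: centre of its underside.
Not all that is in view belongs to the job. What is shaped like the part that bears lid_oblong_mid but red is not meant.

How it is judged:
By the outcome, as a careful person would: the job done as asked, in the order asked, and still so for the second after the job is handed in, with the robot touching nothing.
It also fails if it takes over 106 s, if anything falls off the work surface, if the arm or the gripper's body presses on something with over 40 N, if the wrist force passes 120 N, or if a joint passes its speed limit or range.

## Robot

A 6-joint arm with a two-finger parallel gripper is mounted at the origin on the work surface. World frame = base frame: x ahead of the robot, y to its left, z up, the work surface at z = 0. Lengths are in mm, angles in degrees, forces in N, time in s.
With the tool pointing down it reaches from about 350 to 850 mm from the base axis. Payload 8.1 kg.
Tool frame: the origin (TCP) lies midway between the tips of the shut fingers; the grasp point (between the pads) lies 19 mm behind it; z points along the fingers, y is the direction in which the jaws open and shut (so a half turn about z gives the same grasp; the last joint's range is limited). The gripper opens to 85 mm and grips with 20 to 120 N. Pads are 22 mm wide; open, the fingers measure 114 mm over their backs; the gripper's body (76 mm by 85 mm) begins 54 mm behind the grasp point. The pads swing forward as they close: fully open they stand 13 mm farther back than shut.
Start: joints at [-68.262, 7.471, 85.268, -0, 87.261, -4.893], TCP at [268.966, -536.342, 231.292] pointing down, gripper open.
Joint ranges: [-169.43, 169.43], [-51.17, 129.36], [1.28, 143.12], [-76.62, 256.62], [0, 156.53], [-152.29, 152.29]. Speed limits (degrees/s): [136.94, 136.94, 159.86, 180, 180, 180].

## Interface

Orientations are given as [roll, pitch, yaw] about the fixed x, y, z axes, in that order (R = Rz(yaw) Ry(pitch) Rx(roll)).
In Python, from bench import telemetry, snapshot, camera_params, job gives the robot as it stands. The module is installed in compiled form; this text tells all that it offers.
- The arm moves only by the shell command python3 -m jog 'ROWS' [FORCE]. ROWS is JSON, a list that holds one entry, the list of rows, each a list of 7 numbers: the shift along the tool's x, y, z in units of 50 mm (1.0 is 50 mm), then the turn, a rotation vector about the tool's x, y, z in units of 2 pi rad (1.0 is 2 pi rad), then the opening, from 0 (shut) to 1 (fully open). In form: [[[dx, dy, dz, rx, ry, rz, claw], ...]]. A call has 1 to 12 rows; each row shifts and turns the commanded pose from where the row before left it, along the tool's axes as they then stand; what a row does not reach is not made up. A row lasts 1/8 s, in which the tool goes at most 62.5 mm and 10.7 degrees, less where a joint would pass 70% of its speed; a pose out of reach is approached as far as the arm can. A call with a number of a shift or a turn outside -1 to 1 is refused whole. A call with a gripper value outside its range is refused whole. The fingers move at their own pace and stop on an object; FORCE is the grip in N (left out, the last holds). Time passes only in rows, so rows that do not move let the fingers close. It gives the time, the measured TCP pose, the force and the opening at its end, in the units of the state.
- telemetry.sense(): the state, without advancing time (a new reading comes with each control period).
- snapshot(name): name is "side" or "top"; returns (picture, depth): 420x560x3 uint8, red, green, blue; 420x560 float32, mm along the optical axis (not along the pixel's ray), 0 where there is no reading.
- camera_params(name): a dict with "K" (3x3 intrinsics, pixels), "D" ([k1, k2, p1, p2, k3] as OpenCV has them; the pictures are not rectified), "extrinsics" (4x4, takes a point from camera to world coordinates). Camera axes: x right, y down, z forward; pixel columns grow to the right and rows downward; lengths in mm; the calibration is good to about 2 mm. A picture is of the moment at which its call begins. camera_params takes no time and is no camera call.
- job.hand_in(): hands the job in, once; it reports no verdict.
The state is a dict: "time": time; "joint_pos": joint angles; "qd": joint speeds; "joint_efforts": joint torques, N m; "tool_pos": TCP position; "tcp_rot": TCP orientation; "ft_force": force on the tool from outside, world axes, zero at the start; "wrist_torque": the same for the moment, N m; "finger_gap": finger opening in mm.
Only numpy, scipy, OpenCV 4.12 (cv2) and the standard library are available. Lean on these libraries where they do the work, as an engineer would, in place of code of your own. Each camera call takes 0.05 s, during which the arm holds its last target. There are 200 camera calls.

## Working session

There is one attempt and no reset: what is moved stays moved. The work goes in short steps, Python scripts to look and compute and a shell command to move; the robot and the scene stay as the last step left them, time stands still between calls to the robot, and variables do not carry over. Pictures are saved under pics/ and viewed, about 12 in all and at most 16, crops included, and the job is handed in when it is done.

```bash
mkdir -p pics
python3 - <<'E'
from bench import telemetry, snapshot, camera_params
import cv2,numpy as np
for n in("top","side"):
    p,d=snapshot(n); cv2.imwrite(f"pics/{n}0.png",p[:,:,::-1]); np.save(f"pics/{n}0.npy",d)
    c=camera_params(n); print(n,np.round(c["K"],1).tolist(),c["D"],np.round(c["extrinsics"],3).tolist())
print(telemetry.sense())
E
```

```text
top [[395.7, 0.0, 276.1], [0.0, 395.7, 206.0], [0.0, 0.0, 1.0]] [0.02177373 0.         0.         0.         0.        ] [[0.003, -0.983, 0.183, 272.997], [-1.0, -0.006, -0.012, 17.86], [0.012, -0.183, -0.983, 935.066], [0.0, 0.0, 0.0, 1.0]]
side [[417.3, 0.0, 276.0], [0.0, 417.3, 212.8], [0.0, 0.0, 1.0]] [-0.12608414  0.          0.          0.          0.        ] [[-0.993, -0.077, 0.09, 341.447], [-0.118, 0.57, -0.813, 922.499], [0.012, -0.818, -0.575, 690.017], [0.0, 0.0, 0.0, 1.0]]
{'time': 0.1, 'joint_pos': array([-6.82619200e+01,  7.51042321e+00,  8.53234715e+01, -1.04781970e-03,
        8.72609210e+01, -4.89302066e+00]), 'qd': array([-0.03115547, -0.00973202, -0.13485438, -0.05142216,  0.02323806,
       -0.04515744]), 'joint_efforts': array([ 2.36792606e-03, -5.70956004e+01, -5.01938725e+01, -8.54119207e-05,
        8.21267342e-03, -2.54618470e-05]), 'tool_pos': array([ 268.77792757, -535.8803227 ,  230.34891626]), 'tcp_rot': array([-1.79905441e+02, -7.04463300e-03,  2.66311458e+01]), 'ft_force': array([ 0.10363662,  0.24535439, -0.49099204]), 'wrist_torque': array([-0.02216942, -0.03654074,  0.01748389]), 'finger_gap': 85.48682311614947}
```

View pics/top0.png

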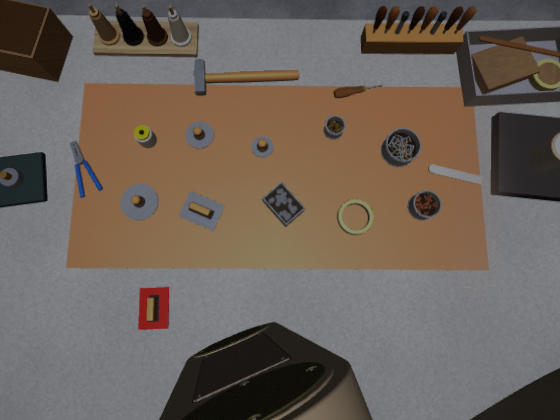

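View pics/side0.png

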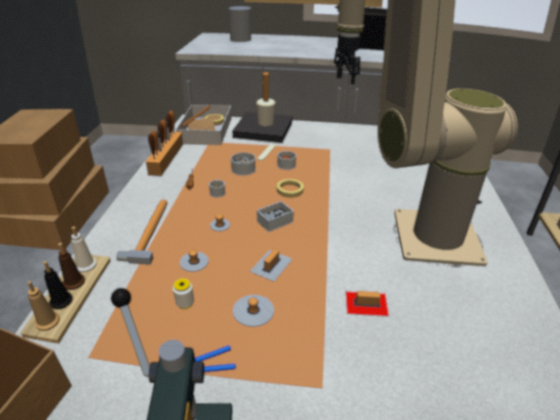

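The top view shows these items. Lids: medium (200,134), small (262,147), large (139,202), oblong (202,210). Tins: small (335,126), large (402,147), medium (425,205), oblong (284,204). Possible mix-ups: the red oblong lid (153,308), a knob-like thing on a device (8,177), the tape (355,217) and the spool (144,135). None of those gets used.

```bash
cat > h.py <<'E'
from bench import telemetry, snapshot, camera_params
import cv2,numpy as np
def rays(n,px):
    c=camera_params(n);K=np.array(c["K"]);D=np.array(c["D"]);T=np.array(c["extrinsics"])
    u=cv2.undistortPoints(np.float64(px).reshape(-1,1,2),K,D)[:,0]
    return T,np.c_[u,np.ones(len(u))]
def world(n,d):
    v,u=np.mgrid[:420,:560];T,r=rays(n,np.c_[u.ravel(),v.ravel()])
    return ((r*d.reshape(-1,1))@T[:3,:3].T+T[:3,3]).reshape(420,560,3)
def plane(n,px,z):
    T,r=rays(n,px);w=r@T[:3,:3].T;o=T[:3,3]
    return o+w*((z-o[2])/w[:,2])[:,None]
def circ(p):  # least squares circle
    A=np.c_[2*p,np.ones(len(p))];s=np.linalg.lstsq(A,(p**2).sum(1),rcond=None)[0]
    return s[:2],np.sqrt(s[2]+s[:2]@s[:2])
E
cat > m.py <<'E'
from h import *
import sys
p=cv2.imread("pics/top0.png");d=np.load("pics/top0.npy");W=world("top",d)
hsv=cv2.cvtColor(p,cv2.COLOR_BGR2HSV)
print("mat z",np.round(np.median(W[225:240,100:400,2]),1))
obj={"lidM":(200,134,22,15),"lidS":(262,147,18,15),"lidL":(139,202,26,15),"lidO":(202,210,30,15),
"tinS":(335,126,18,36),"tinL":(402,147,24,46),"tinM":(425,205,22,41),"tinO":(284,204,30,40),"tape":(355,217,24,19),"spool":(144,135,16,61)}
for k,(u,v,r,z) in obj.items():
    sl=np.s_[v-r:v+r,u-r:u+r]
    m=np.uint8((hsv[sl][...,1]<90)|(W[sl][...,2]>8 ))*255   # not mat
    m2=np.uint8(W[sl][...,2]>z-7)*255
    for nm,mm in(("z",m2),):
        cs=max(cv2.findContours(mm,cv2.RETR_EXTERNAL,cv2.CHAIN_APPROX_NONE)[0],key=cv2.contourArea)
        P=plane("top",cs[:,0]+[u-r,v-r],z)[:,:2]
        q=cv2.minAreaRect(np.float32(P));c,R=circ(P)
        print(k,nm,"circ",np.round(c,1),"D",round(2*R+2.4,1),"rect",np.round(q[0],1),np.round(q[1],1),round(q[2],1),"zmax",np.round(np.percentile(W[sl][...,2],98),1))
    if k[:3]=="lid":
        kn=np.uint8(W[sl][...,2]>38)*255
        cs=max(cv2.findContours(kn,cv2.RETR_EXTERNAL,cv2.CHAIN_APPROX_NONE)[0],key=cv2.contourArea)
        P=plane("top",cs[:,0]+[u-r,v-r],45)[:,:2];q=cv2.minAreaRect(np.float32(P))
        print("    knob",np.round(q[0],1),np.round(q[1],1),round(q[2],1))
E
python3 m.py
python3 - <<'E'
import cv2
p=cv2.imread("pics/top0.png")[90:245,110:450];cv2.imwrite("pics/crop1.png",cv2.resize(p,(782,356),interpolation=cv2.INTER_CUBIC))
E
```

```text
mat z 1.9
lidM z circ [622.  195.5] D 71.3 rect [622.2 195.7] [66.7 68.5] 0.6 zmax 45.6
    knob [619.3 194.9] [22.7 18.5] 44.8
lidS z circ [592.9  40.6] D 54.2 rect [592.9  40.6] [50.9 51.1] 0.5 zmax 46.0
    knob [591.   41.1] [22.2 18.9] 0.5
lidL z circ [453.4 330.5] D 89.5 rect [453.7 331. ] [89.3 86.2] 3.3 zmax 44.1
    knob [453.3 328. ] [18.6 20.7] 0.4
lidO z circ [433.9 182.8] D 90.7 rect [434.3 183. ] [91.6 66.6] 66.9 zmax 46.2
    knob [432.6 181.7] [50.7 18.3] 67.0
tinS z circ [ 640.9 -134. ] D 50.8 rect [ 641.  -133.8] [48.3 48.5] 0.4 zmax 37.4
tinL z circ [ 588.6 -291. ] D 84.3 rect [ 588.3 -290.3] [81.4 83.1] 0.3 zmax 47.6
tinM z circ [ 447.1 -339.9] D 67.8 rect [ 446.6 -340.5] [64.3 66.8] 86.6 zmax 42.8
tinO z circ [448.5 -10.1] D 84.1 rect [448.5 -10.1] [84.4 60.7] 41.7 zmax 41.3
tape z circ [ 420.4 -179.6] D 85.8 rect [ 420.2 -179.5] [83.2 82.6] 0.3 zmax 22.1
spool z circ [606.2 318.5] D 39.7 rect [606.4 318.6] [39.5 35.7] 45.6 zmax 63.9
```

View pics/crop1.png

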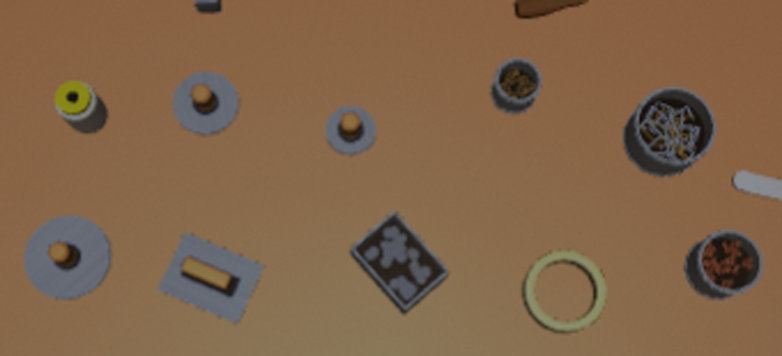

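The crop confirms the choices, and the fitted diameters match the given sizes (54, 71, 90, 91x66 for the lids; 48, 66, 82, 84x60 for the tins). I'll move now: turn the tool to yaw 90, so that tool x is world y and tool y is world x, and head for the small lid.

```bash
cat > go.py <<'E'
# usage: go.py X Y Z YAW : remaining shift in tool units (at present orientation), turn in turns
import sys,numpy as np
from bench import telemetry
from scipy.spatial.transform import Rotation as Ro
s=telemetry.sense();t=np.array(list(map(float,sys.argv[1:5])))
R=Ro.from_euler("xyz",s["tcp_rot"],degrees=True)
print("t",round(s["time"],2),"pos",np.round(s["tool_pos"],1),"rot",np.round(s["tcp_rot"],1),"F",np.round(s["ft_force"],1),"gap",round(s["finger_gap"],1))
print("shift units",np.round(R.inv().apply(t[:3]-s["tool_pos"])/50,3),"turn",np.round((R.inv()*Ro.from_euler("xyz",[180,0,t[3]],degrees=True)).as_rotvec()/2/np.pi,4))
E
python3 -m jog '[[[0,0,0.3,0,0,-0.0293,0.65],[0,0,0.3,0,0,-0.0293,0.65],[0,0,0.3,0,0,-0.0293,0.65],[0,0,0.3,0,0,-0.0293,0.65],[0,0,0.3,0,0,-0.0293,0.65],[0,0,0.3,0,0,-0.0293,0.65],[0.82,0.46,0,0,0,0,0.65],[0.82,0.46,0,0,0,0,0.65],[0.82,0.46,0,0,0,0,0.65],[0.82,0.46,0,0,0,0,0.65],[0.82,0.46,0,0,0,0,0.65],[0.82,0.46,0,0,0,0,0.65]]]' 30
python3 go.py 592.5 40.8 100 90
```

```text
time: 1.6
tool_pos: [407.6, -289.0, 141.0]
tcp_rot: [-180.0, -0.0, 89.9]
ft_force: [0.4, -0.3, 0.1]
finger_gap: 55.9
t 1.6 pos [ 407.6 -289.   141. ] rot [-180.    -0.    89.9] F [ 0.4 -0.3  0.1] gap 55.9
shift units [6.601 3.687 0.821] turn [-0.0001 -0.0001 -0.0003]
```

```bash
python3 -m jog '[[[0.82,0.46,0,0,0,0,0.65],[0.82,0.46,0,0,0,0,0.65],[0.82,0.46,0,0,0,0,0.65],[0.82,0.46,0,0,0,0,0.65],[0.82,0.46,0,0,0,0,0.65],[0.82,0.46,0,0,0,0,0.65],[0.82,0.46,0.4,0,0,0,0.65],[0.82,0.46,0.42,0,0,0,0.65],[0.04,0.01,0,0,0,0,0.65],[0,0,0,0,0,0,0.65]]]'
python3 go.py 592.5 40.8 65 90
python3 - <<'E'
from h import *
a,_=snapshot("top");b,_=snapshot("side")
x=np.hstack([cv2.resize(a[80:250,170:370],(400,340)),cv2.resize(b[150:320,120:320],(400,340))])
cv2.imwrite("pics/v1.png",x[:,:,::-1])
E
```

```text
time: 2.85
tool_pos: [591.9, 39.1, 99.9]
tcp_rot: [-179.9, 0.0, 90.0]
ft_force: [0.3, 0.1, 0.0]
finger_gap: 55.3
t 2.85 pos [591.9  39.1  99.9] rot [-179.9    0.    90. ] F [0.3 0.1 0. ] gap 55.3
shift units [0.034 0.014 0.698] turn [-0.0002  0.0001 -0.0001]
```

View pics/v1.png

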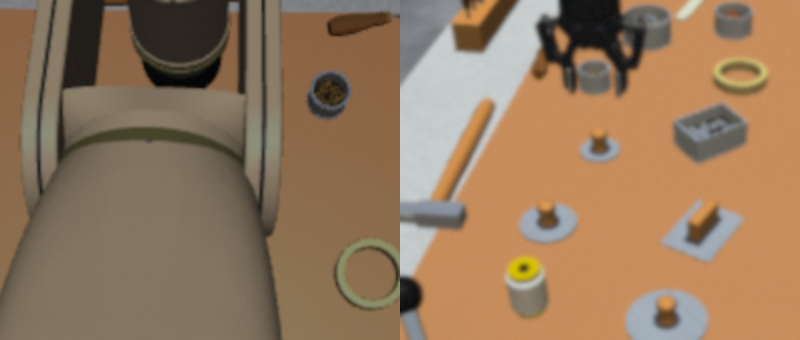

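The side crop shows the jaw tips at (574,90) and (622,90), straddling the small knob at (599,140). The arm hides this spot in the top view. Descending to grip.

```bash
python3 -m jog '[[[0.034,0.014,0.5,0,0,0,0.65],[0,0,0.5,0,0,0,0.65],[0,0,0.4,0,0,0,0.65],[0,0,0.18,0,0,0,0.65],[0,0,0,0,0,0,0.3],[0,0,0,0,0,0,0],[0,0,0,0,0,0,0],[0,0,0,0,0,0,0],[0,0,0,0,0,0,0]]]' 40
python3 go.py 592.5 40.8 100 90
```

```text
time: 4.08
tool_pos: [593.9, 40.9, 22.4]
tcp_rot: [179.9, 0.0, 89.9]
ft_force: [1.2, 0.6, 5.9]
finger_gap: 19.2
t 4.08 pos [593.9  40.9  22.4] rot [179.9   0.   89.9] F [1.2 0.6 5.9] gap 19.2
shift units [-0.002 -0.025 -1.553] turn [ 0.0003  0.     -0.0002]
```

```bash
python3 -m jog '[[[0,0,-0.3,0,0,0,0],[0,0,-0.6,0,0,0,0],[0,0,-0.7,0,0,0,0],[-0.7,0.2,0,0,0,0,0],[-0.7,0.2,0,0,0,0,0],[-0.7,0.2,0,0,0,0,0],[-0.7,0.2,0,0,0,0,0],[-0.7,0.15,0,0,0,0,0],[0,0,0,0,0,0,0],[0,0,0,0,0,0,0]]]'
python3 go.py 641.7 -134 46.5 90
python3 - <<'E'
from h import *
a,_=snapshot("top");b,_=snapshot("side")
x=np.hstack([cv2.resize(a[60:230,230:430],(400,340)),cv2.resize(b[90:260,120:320],(400,340))])
cv2.imwrite("pics/v2.png",x[:,:,::-1])
E
```

```text
time: 5.32
tool_pos: [640.0, -133.8, 101.5]
tcp_rot: [-180.0, -0.0, 89.9]
ft_force: [-0.4, -0.3, -0.6]
finger_gap: 19.4
t 5.33 pos [ 640.  -133.8  101.5] rot [-180.    -0.    89.9] F [-0.4 -0.3 -0.6] gap 19.4
shift units [-0.005  0.035  1.099] turn [-0.0001 -0.0001 -0.0003]
```

View pics/v2.png

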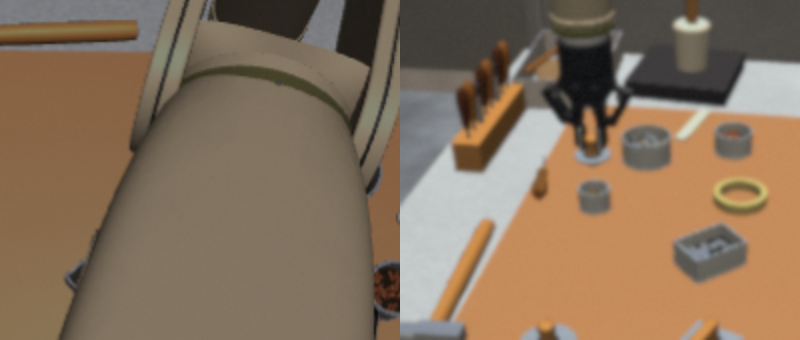

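The side crop shows the small lid held level at (592,155), straight above the small tin at (595,195). Lowering it.

```bash
python3 -m jog '[[[0,0.03,0.4,0,0,0,0],[0,0,0.3,0,0,0,0],[0,0,0.2,0,0,0,0],[0,0,0.12,0,0,0,0],[0,0,0.06,0,0,0,0],[0,0,0,0,0,0,0],[0,0,0,0,0,0,0]]]'
python3 go.py 641.7 -134 46.5 90
```

```text
time: 6.3
tool_pos: [642.2, -134.3, 47.9]
tcp_rot: [179.9, 0.0, 89.9]
ft_force: [-0.3, -0.2, -0.4]
finger_gap: 19.9
t 6.3 pos [ 642.2 -134.3   47.9] rot [179.9   0.   89.9] F [-0.3 -0.2 -0.4] gap 19.9
shift units [ 0.007 -0.01   0.029] turn [ 0.0002  0.     -0.0002]
```

```bash
python3 -m jog '[[[0,0,0.03,0,0,0,0],[0,0,0,0,0,0,0.3],[0,0,0,0,0,0,0.6],[0,0,-0.1,0,0,0,0.65],[0,0,-0.4,0,0,0,0.65],[0,0,-0.6,0,0,0,0.65],[0.8,0,0,0,0,0,0.65],[0.8,0,0,0,0,0,0.65],[0.9,0,0,0,0,0,0.65],[0.9,0,0,0,0,0,0.65],[0.9,0,0,0,0,0,0.65],[0.9,-0.1,0,0,0,0,0.65]]]'
python3 go.py 622.8 195.5 100 90
python3 - <<'E'
from h import *
p,d=snapshot("top");W=world("top",d)
b,_=snapshot("side")
u,v,r,z=335,126,22,39
sl=np.s_[v-r:v+r,u-r:u+r]
m=np.uint8((W[sl][...,2]>32)&(W[sl][...,2]<90))*255
print(m.sum()/255)
cs=max(cv2.findContours(m,cv2.RETR_EXTERNAL,cv2.CHAIN_APPROX_NONE)[0],key=cv2.contourArea)
P=plane("top",cs[:,0]+[u-r,v-r],z)[:,:2];c,R=circ(P);print(c,2*R+2.4)
f=(W[sl][...,2]>32)&(W[sl][...,2]<46);q=W[sl][f];A=np.c_[q[:,:2]-q[:,:2].mean(0),np.ones(len(q))]
print("plane",np.linalg.lstsq(A,q[:,2],rcond=None)[0],len(q))
x=np.hstack([cv2.resize(p[60:230,230:430],(400,340)),cv2.resize(b[140:225,170:270],(400,340))])
cv2.imwrite("pics/v3.png",x[:,:,::-1])
E
```

```text
time: 7.8
tool_pos: [637.9, 127.4, 103.0]
tcp_rot: [179.9, -0.0, 89.9]
ft_force: [-0.1, -0.0, -0.7]
finger_gap: 55.8
t 7.8 pos [637.9 127.4 103. ] rot [179.9  -0.   89.9] F [-0.1 -0.  -0.7] gap 55.8
shift units [ 1.362 -0.304  0.059] turn [ 0.0004 -0.     -0.0002]
374.0
[ 641.27794987 -134.18654389] 54.1717531026789
plane [-1.03647038e-02  7.30882406e-03  4.03780952e+01] 294
```

View pics/v3.png

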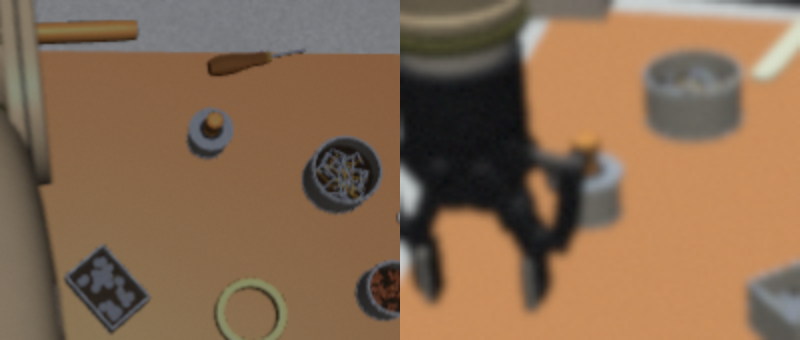

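The small lid is home: flange 54.2 mm across, centred on the tin within 0.5 mm, and level (slope 0.01, about 0.6°). It is at (211,127) in the left panel. Next, the medium lid.

```bash
python3 -m jog '[[[0.7,-0.15,0,0,0,0,0.65],[0.66,-0.15,0,0,0,0,0.65],[0,0,0.5,0,0,0,0.65],[0,0,0.5,0,0,0,0.65],[0,0,0.4,0,0,0,0.65],[0,0,0.2,0,0,0,0.65],[0,0,0,0,0,0,0.3],[0,0,0,0,0,0,0],[0,0,0,0,0,0,0],[0,0,0,0,0,0,0],[0,0,0,0,0,0,0]]]' 40
python3 go.py 622.8 195.5 22.5 90
```

```text
time: 9.28
tool_pos: [623.1, 194.0, 22.0]
tcp_rot: [179.9, -0.0, 89.9]
ft_force: [-0.9, -0.4, 6.8]
finger_gap: 19.6
t 9.28 pos [623.1 194.   22. ] rot [179.9  -0.   89.9] F [-0.9 -0.4  6.8] gap 19.6
shift units [ 0.03  -0.006 -0.01 ] turn [ 0.0003 -0.0001 -0.0002]
```

```bash
python3 -m jog '[[[0,0,-0.3,0,0,0,0],[0,0,-0.6,0,0,0,0],[0,0,-0.7,0,0,0,0],[-0.7,-0.2,0,0,0,0,0],[-0.9,-0.3,0,0,0,0,0],[-0.9,-0.3,0,0,0,0,0],[-0.9,-0.3,0,0,0,0,0],[-0.9,-0.3,0,0,0,0,0],[-0.9,-0.3,0,0,0,0,0],[-0.9,-0.3,0,0,0,0,0],[-0.9,-0.3,0,0,0,0,0],[-0.9,-0.3,0,0,0,0,0]]]'
python3 -m jog '[[[-0.9,-0.3,0,0,0,0,0],[-0.9,-0.3,0,0,0,0,0],[-0.6,-0.2,0,0,0,0,0],[-0.3,-0.1,0,0,0,0,0],[0,0,0,0,0,0,0]]]'
python3 go.py 447.3 -341.5 51.5 90
```

```text
time: 10.78
tool_pos: [491.1, -202.3, 101.6]
tcp_rot: [180.0, 0.0, 89.9]
ft_force: [0.6, -1.1, -0.0]
finger_gap: 19.8
time: 11.4
tool_pos: [446.3, -336.2, 101.0]
tcp_rot: [180.0, -0.0, 89.8]
ft_force: [0.2, 0.4, -0.5]
finger_gap: 19.6
t 11.4 pos [ 446.3 -336.2  101. ] rot [180.   -0.   89.8] F [ 0.2  0.4 -0.5] gap 19.6
shift units [-0.107  0.02   0.99 ] turn [ 0.     -0.     -0.0004]
```

```bash
python3 -m jog '[[[-0.1,0.02,0.3,0,0,0,0],[0,0,0.3,0,0,0,0],[0,0,0.2,0,0,0,0],[0,0,0,0,0,0,0]]]'
python3 go.py 447.3 -341.5 51.5 90
python3 - <<'E'
from h import *
a,_=snapshot("top");b,_=snapshot("side")
x=np.hstack([cv2.resize(a[120:290,330:530],(400,340)),cv2.resize(b[110:210,230:350],(400,340))])
cv2.imwrite("pics/v4.png",x[:,:,::-1])
E
```

```text
time: 11.9
tool_pos: [446.6, -339.6, 58.9]
tcp_rot: [-179.9, -0.1, 90.0]
ft_force: [-0.4, -0.7, 0.1]
finger_gap: 19.6
t 11.9 pos [ 446.6 -339.6   58.9] rot [-1.799e+02 -1.000e-01  9.000e+01] F [-0.4 -0.7  0.1] gap 19.6
shift units [-0.039  0.013  0.149] turn [-0.0004 -0.0004 -0.0001]
```

View pics/v4.png

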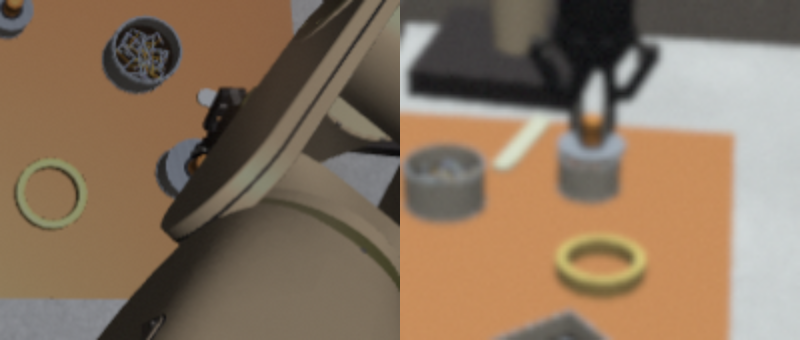

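The lid hovers level over the medium tin: lid at (591,145), tin at (589,175) in the right panel. A small nudge, then lower and release.

```bash
python3 -m jog '[[[-0.035,0.015,0.07,0,0,0,0],[0,0,0.05,0,0,0,0],[0,0,0.03,0,0,0,0],[0,0,0,0,0,0,0],[0,0,0,0,0,0,0.3],[0,0,0,0,0,0,0.6],[0,0,-0.1,0,0,0,0.65],[0,0,-0.4,0,0,0,0.65],[0,0,-0.6,0,0,0,0.65]]]'
python3 go.py 454 331 101 90
```

```text
time: 13.12
tool_pos: [447.8, -342.3, 109.3]
tcp_rot: [-180.0, -0.0, 89.9]
ft_force: [0.3, -0.5, -0.2]
finger_gap: 55.1
t 13.12 pos [ 447.8 -342.3  109.3] rot [-180.    -0.    89.9] F [ 0.3 -0.5 -0.2] gap 55.1
shift units [13.466  0.104  0.177] turn [-0.0001 -0.0001 -0.0002]
```

```bash
python3 -m jog '[[[0.7,0,0,0,0,0,0.65],[0.9,0,0,0,0,0,0.65],[0.9,0,0,0,0,0,0.65],[0.9,0,0,0,0,0,0.65],[0.9,0,0,0,0,0,0.65],[0.9,0,0,0,0,0,0.65],[0.9,0,0,0,0,0,0.65],[0.9,0,0,0,0,0,0.65],[0.9,0,0,0,0,0,0.65],[0.9,0,0,0,0,0,0.65],[0.9,0,0,0,0,0,0.65],[0.9,0,0,0,0,0,0.65]]]'
python3 go.py 454 331 22.5 90
cat > chk.py <<'E'
from h import *
import sys
u,v,r,h=map(int,sys.argv[1:5])
p,d=snapshot("top");W=world("top",d);sl=np.s_[v-r:v+r,u-r:u+r];z=W[sl][...,2]
m=np.uint8((z>h-5)&(z<h+60))*255
cs=max(cv2.findContours(m,cv2.RETR_EXTERNAL,cv2.CHAIN_APPROX_NONE)[0],key=cv2.contourArea)
P=plane("top",cs[:,0]+[u-r,v-r],h+3)[:,:2];c,R=circ(P);q=cv2.minAreaRect(np.float32(P))
print("circ",c.round(1),round(2*R+2.4,1),"rect",np.round(q[0],1),np.round(q[1],1),round(q[2],1))
f=(z>h-4)&(z<h+12);q=W[sl][f];A=np.c_[q[:,:2]-q[:,:2].mean(0),np.ones(len(q))]
print("plane",np.linalg.lstsq(A,q[:,2],rcond=None)[0].round(3),len(q))
E
python3 chk.py 425 203 22 41
```

```text
time: 14.62
tool_pos: [449.6, 189.1, 110.3]
tcp_rot: [179.9, -0.0, 89.9]
ft_force: [0.7, 0.6, 0.5]
finger_gap: 55.4
t 14.62 pos [449.6 189.1 110.3] rot [179.9  -0.   89.9] F [0.7 0.6 0.5] gap 55.4
shift units [2.836 0.08  1.759] turn [ 0.0004 -0.0001 -0.0002]
circ [ 446.4 -340.4] 71.4 rect [ 446.2 -340.5] [66.5 71. ] 86.6
plane [4.0000e-03 8.0000e-03 4.5136e+01] 647
```

The medium lid is home and level (slope 0.009, centred within 1 mm). Next, the large lid.

```bash
python3 -m jog '[[[0.9,0.03,0,0,0,0,0.65],[0.9,0.03,0,0,0,0,0.65],[0.7,0.02,0,0,0,0,0.65],[0.3,0,0.2,0,0,0,0.65],[0,0,0.5,0,0,0,0.65],[0,0,0.5,0,0,0,0.65],[0,0,0.4,0,0,0,0.65],[0,0,0.15,0,0,0,0.65],[0,0,0,0,0,0,0.3],[0,0,0,0,0,0,0],[0,0,0,0,0,0,0],[0,0,0,0,0,0,0]]]' 40
python3 go.py 454 331 22.5 90
```

```text
time: 16.18
tool_pos: [454.0, 327.8, 22.0]
tcp_rot: [179.9, -0.1, 89.9]
ft_force: [-0.3, -0.7, 5.8]
finger_gap: 19.6
t 16.18 pos [454.  327.8  22. ] rot [ 1.799e+02 -1.000e-01  8.990e+01] F [-0.3 -0.7  5.8] gap 19.6
shift units [ 0.064 -0.001 -0.01 ] turn [ 0.0003 -0.0002 -0.0002]
```

```bash
python3 -m jog '[[[0,0,-0.3,0,0,0,0],[0,0,-0.6,0,0,0,0],[0,0,-0.7,0,0,0,0],[-0.7,0.1,0,0,0,0,0],[-0.9,0.2,0,0,0,0,0],[-0.9,0.2,0,0,0,0,0],[-0.9,0.2,0,0,0,0,0],[-0.9,0.2,0,0,0,0,0],[-0.9,0.2,0,0,0,0,0],[-0.9,0.2,0,0,0,0,0],[-0.9,0.2,0,0,0,0,0],[-0.9,0.2,0,0,0,0,0]]]'
python3 -m jog '[[[-0.9,0.2,0,0,0,0,0],[-0.9,0.2,0,0,0,0,0],[-0.9,0.2,0,0,0,0,0],[-0.9,0.2,0,0,0,0,0],[-0.6,0.2,0,0,0,0,0],[-0.3,0.0,0,0,0,0,0],[0,0,0,0,0,0,0]]]'
python3 go.py 588.9 -292.5 63 90
```

```text
time: 17.68
tool_pos: [537.7, -69.2, 101.6]
tcp_rot: [180.0, -0.0, 89.9]
ft_force: [0.4, 0.2, -1.3]
finger_gap: 19.7
time: 18.55
tool_pos: [586.8, -293.2, 100.9]
tcp_rot: [-180.0, -0.0, 89.9]
ft_force: [0.0, 0.4, -1.2]
finger_gap: 19.8
t 18.55 pos [ 586.8 -293.2  100.9] rot [-180.    -0.    89.9] F [ 0.   0.4 -1.2] gap 19.8
shift units [0.013 0.042 0.757] turn [-0.0001 -0.0001 -0.0004]
```

```bash
python3 -m jog '[[[0.015,0.04,0.35,0,0,0,0],[0,0,0.3,0,0,0,0],[0,0,0.1,0,0,0,0],[0,0,0,0,0,0,0]]]'
python3 go.py 588.9 -292.5 56.5 90
python3 - <<'E'
from h import *
a,_=snapshot("top");b,_=snapshot("side")
x=np.hstack([cv2.resize(a[70:240,320:520],(400,340)),cv2.resize(b[110:195,190:290],(400,340))])
cv2.imwrite("pics/v5.png",x[:,:,::-1])
E
```

```text
time: 19.05
tool_pos: [588.7, -291.3, 62.2]
tcp_rot: [-179.9, -0.1, 89.9]
ft_force: [0.5, -0.9, -0.9]
finger_gap: 19.6
t 19.05 pos [ 588.7 -291.3   62.2] rot [-1.799e+02 -1.000e-01  8.990e+01] F [ 0.5 -0.9 -0.9] gap 19.6
shift units [-0.024  0.004  0.113] turn [-0.0003 -0.0002 -0.0001]
```

View pics/v5.png

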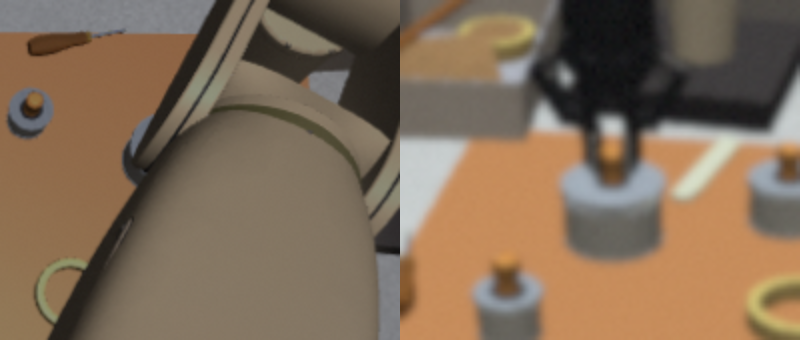

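The large lid hovers centred on its tin: lid spans x 560–666, tin 563–662 in the right panel. The small and medium lids behind it sit flat. Lowering and releasing, then heading to the oblong lid.

```bash
python3 -m jog '[[[-0.02,0,0.06,0,0,0,0],[0,0,0.04,0,0,0,0],[0,0,0.02,0,0,0,0],[0,0,0,0,0,0,0],[0,0,0,0,0,0,0.3],[0,0,0,0,0,0,0.6],[0,0,-0.1,0,0,0,0.65],[0,0,-0.4,0,0,0,0.65],[0,0,-0.6,0,0,0,0.65]]]'
python3 go.py 434.5 183 110 90
```

```text
time: 20.27
tool_pos: [588.9, -292.9, 113.3]
tcp_rot: [-179.9, -0.0, 89.9]
ft_force: [-0.2, 0.2, 0.4]
finger_gap: 55.7
t 20.27 pos [ 588.9 -292.9  113.3] rot [-179.9   -0.    89.9] F [-0.2  0.2  0.4] gap 55.7
shift units [ 9.513 -3.101  0.074] turn [-0.0002 -0.0001 -0.0002]
```

```bash
python3 -m jog '[[[0.7,-0.2,0,0,0,0,0.65],[0.9,-0.3,0,0,0,0,0.65],[0.9,-0.3,0,0,0,0,0.65],[0.9,-0.3,0,0,0,0,0.65],[0.9,-0.3,0,0,0,0,0.65],[0.9,-0.3,0,0,0,0,0.65],[0.9,-0.3,0,0,0,0,0.65],[0.9,-0.3,0,0,0,0,0.65],[0.9,-0.3,0,0,0,0,0.65],[0.9,-0.3,0,0,0,0,0.65]]]'
python3 -m jog '[[[0,0,0,0,0,0.0215,0.65],[0,0,0,0,0,0.0214,0.65],[0,0,0,0,0,0.0214,0.65],[0,0,0,0,0,0,0.65]]]'
python3 go.py 434.5 183 22.5 67
python3 chk.py 402 145 25 46; python3 chk.py 335 126 22 36
```

```text
time: 21.52
tool_pos: [445.1, 148.7, 114.4]
tcp_rot: [179.8, -0.0, 89.9]
ft_force: [0.7, -0.0, 0.4]
finger_gap: 55.4
time: 22.02
tool_pos: [445.6, 147.3, 113.9]
tcp_rot: [179.9, -0.1, 66.8]
ft_force: [-0.4, 0.8, -0.9]
finger_gap: 55.5
t 22.02 pos [445.6 147.3 113.9] rot [ 1.799e+02 -1.000e-01  6.680e+01] F [-0.4  0.8 -0.9] gap 55.5
shift units [ 0.566 -0.488  1.828] turn [ 0.0003 -0.0002 -0.0005]
circ [ 588.2 -290.7] 87.9 rect [ 587.7 -290.2] [84.5 86.5] 86.5
plane [-0.     0.    50.019] 954
circ [ 641.2 -134.2] 54.1 rect [ 641.  -134.5] [50.7 50.9] 0.4
plane [-9.0000e-03  4.0000e-03  4.0538e+01] 297
```

The large lid is home and level. Now gripping the oblong lid by its bar.

```bash
python3 -m jog '[[[0.566,-0.488,0.1,0,0,0,0.65],[0,0,0.6,0,0,0,0.65],[0,0,0.6,0,0,0,0.65],[0,0,0.4,0,0,0,0.65],[0,0,0.12,0,0,0,0.65],[0,0,0,0,0,0,0.3],[0,0,0,0,0,0,0],[0,0,0,0,0,0,0],[0,0,0,0,0,0,0],[0,0,0,0,0,0,0]]]' 40
python3 go.py 434.5 183 22.5 67
```

```text
time: 23.38
tool_pos: [434.7, 183.0, 22.6]
tcp_rot: [179.9, -0.1, 66.8]
ft_force: [0.1, 0.6, 6.8]
finger_gap: 15.4
t 23.38 pos [434.7 183.   22.6] rot [ 1.799e+02 -1.000e-01  6.680e+01] F [0.1 0.6 6.8] gap 15.4
shift units [-0.002 -0.004  0.001] turn [ 0.0003 -0.0002 -0.0006]
```

```bash
python3 -m jog '[[[0,0,-0.3,0,0,0,0],[0,0,-0.6,0,0,0,0],[0,0,-0.7,0,0,0,0],[0,0,0,0,0,0.0233,0],[0,0,0,0,0,0.0233,0],[0,0,0,0,0,0.0231,0],[0,0,0,0,0,0,0]]]'
python3 go.py 448.9 -10.2 57 41.7
```

```text
time: 24.25
tool_pos: [433.7, 182.8, 102.0]
tcp_rot: [180.0, -0.0, 41.7]
ft_force: [-0.5, 0.2, 0.2]
finger_gap: 15.0
t 24.25 pos [433.7 182.8 102. ] rot [180.   -0.   41.7] F [-0.5  0.2  0.2] gap 15.0
shift units [-2.343  3.082  0.9  ] turn [ 0.     -0.0001  0.0001]
```

```bash
python3 -m jog '[[[-0.5,0.6,0,0,0,0,0],[-0.5,0.7,0,0,0,0,0],[-0.5,0.7,0,0,0,0,0],[-0.5,0.6,0,0,0,0,0],[-0.343,0.482,0.1,0,0,0,0],[0,0,0.4,0,0,0,0],[0,0,0.3,0,0,0,0],[0,0,0,0,0,0,0],[0,0,0,0,0,0,0]]]'
python3 go.py 448.9 -10.2 51 41.7
python3 - <<'E'
from h import *
a,_=snapshot("top");b,_=snapshot("side")
x=np.hstack([cv2.resize(a[120:290,200:400],(400,340)),cv2.resize(b[170:255,225:325],(400,340))])
cv2.imwrite("pics/v6.png",x[:,:,::-1])
E
```

```text
time: 25.38
tool_pos: [448.8, -9.9, 61.7]
tcp_rot: [180.0, -0.0, 41.8]
ft_force: [-0.9, -0.3, -0.4]
finger_gap: 15.3
t 25.38 pos [448.8  -9.9  61.7] rot [180.   -0.   41.8] F [-0.9 -0.3 -0.4] gap 15.3
shift units [-0.003  0.006  0.214] turn [ 0.     -0.      0.0002]
```

View pics/v6.png

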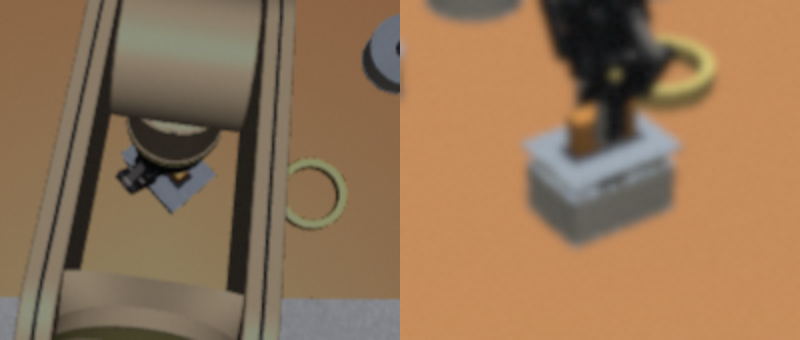

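The oblong lid hovers over its tin with the edges parallel (lid corners 523–681, tin 528–675 in the right panel). Lowering, releasing and backing away.

```bash
python3 -m jog '[[[0,0,0.12,0,0,0,0],[0,0,0.06,0,0,0,0],[0,0,0.03,0,0,0,0],[0,0,0,0,0,0,0],[0,0,0,0,0,0,0.3],[0,0,0,0,0,0,0.6],[0,0,-0.1,0,0,0,0.65],[0,0,-0.5,0,0,0,0.65],[0,0,-0.9,0,0,0,0.65],[0,0,-0.9,0,0,0,0.65]]]'
python3 go.py 448.9 200 190 41.7
```

```text
time: 26.72
tool_pos: [448.2, -10.2, 172.2]
tcp_rot: [-180.0, 0.0, 41.7]
ft_force: [0.2, -0.2, 0.1]
finger_gap: 55.3
t 26.73 pos [448.2 -10.2 172.2] rot [-180.     0.    41.7] F [ 0.2 -0.2  0.1] gap 55.3
shift units [ 2.805 -3.131 -0.355] turn [-0.      0.     -0.0001]
```

```bash
python3 -m jog '[[[0.6,-0.7,-0.2,0,0,0,0.65],[0.6,-0.7,0,0,0,0,0.65],[0.6,-0.7,0,0,0,0,0.65],[0.6,-0.7,0,0,0,0,0.65],[0.6,-0.7,0,0,0,0,0.65],[0.6,-0.7,0,0,0,0,0.65],[0,0,0,0,0,0,0.65],[0,0,0,0,0,0,0.65]]]'
for a in "284 202 30 40" "425 203 22 41" "402 145 25 46" "335 126 22 36"; do python3 chk.py $a; done
python3 - <<'E'
from h import *
a,_=snapshot("top");b,_=snapshot("side")
x=np.hstack([cv2.resize(a[80:260,230:480],(400,288)),cv2.resize(b[140:284,180:380],(400,288))])
cv2.imwrite("pics/v7.png",x[:,:,::-1])
E
sed -n 1,0p h.py; python3 chk.py 355 217 26 16
```

```text
time: 27.72
tool_pos: [443.3, 266.0, 180.8]
tcp_rot: [180.0, 0.0, 41.7]
ft_force: [0.2, 0.0, 0.1]
finger_gap: 55.6
circ [447.6 -10.7] 90.8 rect [447.8 -10.8] [90. 66.] 41.6
plane [-1.0000e-03 -1.0000e-03  4.4061e+01] 919
circ [ 446.4 -340.4] 71.4 rect [ 446.2 -340.5] [66.5 71. ] 86.6
plane [2.0000e-03 8.0000e-03 4.5031e+01] 646
circ [ 588.2 -290.7] 87.9 rect [ 587.7 -290.2] [84.5 86.5] 86.5
plane [-1.0000e-03  2.0000e-03  4.9997e+01] 959
circ [ 641.3 -134.2] 54.2 rect [ 641.  -134.5] [50.7 50.9] 0.4
plane [-3.0000e-03  9.0000e-03  4.0308e+01] 296
from bench import telemetry, snapshot, camera_params
circ [ 420.3 -179.5] 85.9 rect [ 420.2 -179.5] [83.2 82.8] 0.3
plane [1.2000e-02 3.0000e-03 1.9266e+01] 460
```

View pics/v7.png

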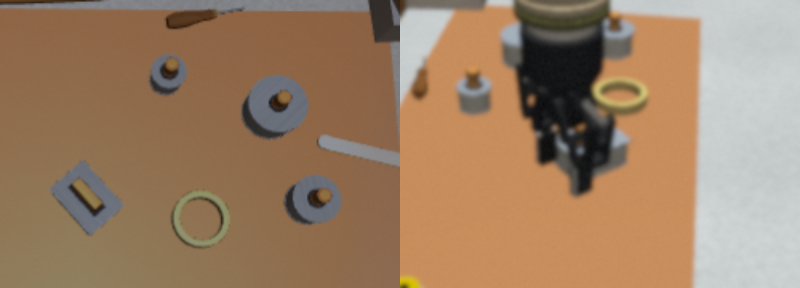

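All four lids show level at the seated height; the roll of tape hasn't moved. Handing in.

```bash
python3 -c "
from bench import job;print(job.hand_in())"
```

```text
the job is handed in; nothing more can be done
None
```

All four tins are closed and the job is handed in, at about 28 s of robot time out of the 106 s allowed. I gripped each lid by its handle and set it on its tin in this order: small, medium, large, oblong.

The last camera checks, taken with the gripper clear:

| Lid | Flange top measured (mm) | Flange top when home (mm) | Slope |
|---|---|---|---|
| Small | 40.3 | 39 | under 0.6° |
| Medium | 45.0 | 44 | under 0.6° |
| Large | 50.0 | 49 | under 0.6° |
| Oblong | 44.1 | 43 | under 0.6° |

- **Height offset:** every lid reads about 1 mm high. The empty tins read 1.3–1.8 mm high before I started, so I take this as camera calibration error.
- **Centring:** each lid lies within about 1 mm of where I measured its tin, and the oblong lid's yaw matches its tin (41.6° against 41.7°).
- **Bystanders:** the tape roll measured at the same place as before. The spool of thread was not measured again, and no move came near it.
- **Force:** the highest I saw, read at the end of each move, was about 7 N, when gripping the lids. No check failed.

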